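Home the glass-drain board in its rails and latch it

TASK

With your fingertips only, push the slatted wooden drain board along its rails until you feel it drop fully into the locating notches, and then push the pin of the steel latch round until the latch bar lies fully across the end of the board. Do not lift or tip the board; the tumbler and the teacup on it must stay standing on it, and the other things on the counter must be left alone.

Things in the scene. Friction and masses are not known exactly. Their poses are not given: they have to be found in the camera images.
- rack: Metal drain rack fixed to the counter, 164 mm wide (its x), long along its y from -230 to +165 mm. Origin on the counter below the centre of the seated board; y = the way the board slides, z up. Rail tops 60 mm above the counter, from y = -230 to +120 mm. Side guides at x = -78.5 and +78.5 mm rise to 82 mm and leave the board 2 mm of play a side; between them, behind the board, nothing is higher than the rails.
- notch (a point): Middle of the pair of notches at the latch end, at the level of the notch floors: rack x = 0, y = 80 mm, 50 mm above the counter. Each rail (28 mm wide, centred at x = -62 and +62 mm) has a notch 22 mm long and 10 mm deep here and another at y = -80 mm.
- board: Loose slatted board of light wood, 150 mm (x) by 220 mm (y), 0.4 to 0.85 kg. Origin at its middle, level with the underside of its two cross battens (12 mm high, 16 mm long, at y = -80 and +80 mm); axes like the rack's. Slats' top at z = 24 mm. Starts 50 to 110 mm short of its place with the origin 60 mm above the counter; dropped in the notches it is 50 mm above, and their ends stop it within 3 mm.
- board_push (a point): Middle of the outer face of the upstand at the board's rear end (board x = 0, y = -110 mm, z = 42 mm): push here towards the rack's +y. The face is flat, upright, 100 mm wide, from 24 to 60 mm above the board's origin (10 mm thick). Sliding takes about 4 to 10 N; against the notch ends the force rises sharply. Pushing at the middle avoids jamming.
- latch (a joint): Angle of the flat steel latch bar about an upright pivot: 0 = bar points to the rack's -x, clear of the board; 1.57 rad = it points to the rack's -y, across the board's end, at its stop. Grows anticlockwise seen from above, starts between 0 and 0.4, takes about 1 N at the pin, stays where left. The bar's underside is 4 mm above the seated board's slats, but lower than the top of an undropped board.
- latch_pivot (a point): Latch pivot at the bar's underside, 78 mm above the counter (rack x = 0, y = 150 mm). The bar is 16 mm wide, 6 mm thick and reaches 65 mm from it.
- latch_pin (a point): Top of the upright round pin on the latch bar, 50 mm from the pivot, 12 mm in diameter; it rises from the bar's top (84 mm above the counter) to 120 mm above the counter. Its frame turns with the bar.
- tumbler: Upside-down glass tumbler, 64 mm across, 75 mm high, standing on the board's slats; origin at the centre of the end it stands on.
- teacup: Upside-down blue ceramic teacup, 62 mm across, 60 mm high, standing on the board's slats; origin at the centre of the end it stands on.
- canister: Black tea canister, 68 mm across, 100 mm high, on the counter beyond the rack; a bystander.
- basket: Brown wooden bowl, 100 mm across, 50 mm high, on the counter beyond the rack; a bystander.
- glass2: Upright glass, 62 mm across, 85 mm high, on the counter on the robot's side of the rack; a bystander.
- spoon: Wooden spoon lying on the counter left of the rack; a bystander.
- mug: White mug, 76 mm across, 90 mm high, on the counter right of the rack; a bystander.
Things that resemble listed ones, but are neither listed nor needed, are in the scene too. Leave any red or yellow look-alike of the teacup alone.

How it is judged:
By the outcome, as a careful person would: the job done as asked, in the order asked, and still so for the second after the job is handed in, with the robot touching nothing.
It also fails if it takes over 48 s, if anything falls off the work surface, if the arm or the gripper's body presses on something with over 40 N, if the wrist force passes 120 N, or if a joint passes its speed limit or range.

ROBOT

A 6-joint arm with a two-finger parallel gripper is mounted at the origin on the work surface. World frame = base frame: x ahead of the robot, y to its left, z up, the work surface at z = 0. Lengths are in m, angles in degrees, forces in N, time in s.
With the tool pointing down it reaches from about 0.3 to 0.75 m from the base axis. Payload 8.5 kg.
Tool frame: the origin (TCP) lies at the very end of the fingers, on their centre line; the grasp point (between the pads) lies 19 mm behind it; z points along the fingers, y is the line along which they close (so a half turn about z gives the same grasp; the last joint's range is limited). The gripper opens to 85 mm and grips with 20 to 120 N. Pads are 22 mm wide; open, the fingers measure 114 mm over their backs; the gripper's body (76 mm by 85 mm) begins 54 mm behind the grasp point. The pads swing forward as they close: fully open they stand 13 mm farther back than shut.
Start: joints at [50.861, 21.807, 74.336, -0, 83.858, -12.336], TCP at [0.248, 0.491, 0.231] pointing down, gripper open.
Joint ranges: [-178.18, 178.18], [-50.72, 133.34], [12.68, 142.11], [-81.47, 261.47], [9.98, 163.14], [-165.26, 165.26]. Speed limits (degrees/s): [136.94, 136.94, 180, 180, 180, 180].

INTERFACE

Orientations are given as a 3x3 rotation matrix whose columns are the frame's x, y, z axes.
In Python, from rig import observe, cams, ticket gives the robot as it stands.
- The arm moves only by the tool move_arm, never from a script. Its arguments are lists of equal length, an entry for each row: "jaw": the finger opening in cm, from 0 to 8.54; "dp": the shift along the tool's x, y, z in cm, a list of three; "turn": the turn, a rotation vector about the tool's x, y, z in rad, a list of three. In form: {"jaw": [jaw, ...], "dp": [[tx, ty, tz], ...], "turn": [[wx, wy, wz], ...]}. A call has 1 to 12 rows; each row shifts and turns the commanded pose from where the row before left it, along the tool's axes as they then stand; what a row does not reach is not made up. A row lasts 1/12 s, in which the tool goes at most 41.7 mm and 7.16 degrees, less where a joint would pass 70% of its speed; a pose out of reach is approached as far as the arm can. A call is refused whole if a number of a shift passes 4.17 or a number of a turn 0.125, either way. A call with a gripper value outside its range is refused whole. The fingers move at their own pace and stop on an object; "force" is the grip in N (left out, the last holds). Time passes only in rows, so rows that do not move let the fingers close. It gives the time, the measured TCP pose, the force, the opening and the grip force at its end, in the units of the state.
- observe(): the state, without advancing time (a new reading comes with each control period).
- cams.get_image(name): name is "scene" or "top"; returns (picture, depth): 420x560x3 uint8, red, green, blue; 420x560 float32, m along the optical axis (not along the pixel's ray), 0 where there is no reading.
- cams.calibration(name): a dict with "vertical_fov" (degrees; the focal length in pixels is half the picture's height over the tangent of half this angle, whatever the lens; pixels are square), "cx", "cy" (the principal point, pixels), "k1" (the pictures are not rectified: a ray, as slopes to the right and down, at radius r is drawn at 1 + k1 r^2 times it, then the intrinsics apply), "view" (4x4, takes a point from world to camera coordinates). Camera axes: x right, y up, looking along -z (the intrinsics and any distortion apply to the point x, -y, -z); pixel columns grow to the right and rows downward; lengths in m; the calibration is good to about 2 mm. A picture is of the moment at which its call begins. calibration takes no time and is no camera call.
- ticket.close_job(): hands the job in; it is judged then, once.
Trained networks look in the newest picture that a camera, given by its name, has taken for a name from the list of things; names that differ only in an ending like _2 or _b are one class to them, and where a whole thing is asked for, a point or a joint stands for the part that bears it (a point fixed in the world has none). Each returns a list of dicts, best first, with "p" (0 to 1); they miss things now and then, are a little off and sometimes report something else, mostly with a low value. They report only what shows in the picture. A call takes as long as a camera call. They do not tell look-alikes from the thing itself.
- cams.spot_in(camera, query): "box" ([centre column, centre row, width, height] as shares, 0 to 1, of the picture: columns of its width, rows of its height, round what is visible of it).
- cams.outline_of(camera, query): "mask" (420x560 bool, what is visible of it) and "box" ([centre column, centre row, width, height] as shares, 0 to 1, of the picture: columns of its width, rows of its height, round what is visible of it).
- cams.mark_of(camera, query): "location" ([column, row] as shares, 0 to 1, of the picture: columns of its width, rows of its height: a listed point, or the origin of a listed thing).
The state is a dict: "time_s": time; "q": joint angles; "qvel": joint speeds; "joint_efforts": joint torques, N m; "position": TCP position; "tool_rot": TCP orientation; "ft_force": force on the tool from outside, world axes, zero at the start; "wrist_torque": the same for the moment, N m; "grip_width": finger opening in m; "gripper_force": force on a finger pad.
Only numpy, scipy, OpenCV 4.12 (cv2) and the standard library are available. Lean on these libraries where they do the work, as an engineer would, in place of code of your own. Each camera call takes 0.05 s, during which the arm holds its last target. There are 200 camera calls.

## Working session

There is one attempt and no reset: what is moved stays moved. The work goes in short steps, Python scripts to look and compute and a tool call to move; the robot and the scene stay as the last step left them, time stands still between calls to the robot, and variables do not carry over. Pictures are saved under pics/ and viewed, at most 10 in all, crops included, and the job is handed in when it is done.

Besides the shell and the picture viewer there is one more tool, called after "Emit:" as name(argument=value, ...) on one line, values as JSON. move_arm: Moves the arm, as the interface text tells. Its arguments: {"type":"object","properties":{"jaw":{"type":"array","items":{"type":"number"}},"dp":{"type":"array","items":{"type":"array","items":{"type":"number"}}},"turn":{"type":"array","items":{"type":"array","items":{"type":"number"}}},"force":{"type":"number"}},"required":["jaw","dp","turn"]}

```bash
ls; mkdir -p pics
cat > h.py <<'E'
import numpy as np, cv2
from rig import observe, cams, ticket
def K(n):
    c=cams.calibration(n); f=210/np.tan(np.radians(c["vertical_fov"]/2))
    return c,f
def ray(n,u,v):
    c,f=K(n); d=np.array([(u-c["cx"])/f,(v-c["cy"])/f]); s=d.copy()
    for _ in range(20): s=d/(1+c["k1"]*(s@s))
    M=np.linalg.inv(np.array(c["view"])); return M[:3,3], M[:3,:3]@np.array([s[0],-s[1],-1.])
def at_z(n,u,v,z):
    o,d=ray(n,u,v); return o+d*(z-o[2])/d[2]
def at_d(n,u,v,dep):
    o,d=ray(n,u,v); return o+d*dep
def cloud(n,dep):
    c,f=K(n); v,u=np.mgrid[0:420,0:560]; d=np.stack([(u-c["cx"])/f,(v-c["cy"])/f],-1); s=d.copy()
    for _ in range(20): s=d/(1+c["k1"]*(s**2).sum(-1,keepdims=True))
    P=np.stack([s[...,0]*dep,-s[...,1]*dep,-dep],-1); M=np.linalg.inv(np.array(c["view"]))
    return P@M[:3,:3].T+M[:3,3]
def proj(n,p):
    c,f=K(n); q=np.array(c["view"])@np.append(p,1); s=np.array([q[0],-q[1]])/-q[2]; s=s*(1+c["k1"]*(s@s))
    return s*f+[c["cx"],c["cy"]]
E
python3 - <<'E'
from h import *
ims=[]
for n in ("scene","top"):
    im,d=cams.get_image(n); np.save(f"d_{n}.npy",d); ims.append(im)
    cv2.imwrite(f"pics/{n}0.png",im[...,::-1])
    for q in ("board_push","latch_pin","latch_pivot","notch","board","tumbler","teacup"):
        for r in cams.mark_of(n,q)[:2]:
            u,v=r["location"][0]*560,r["location"][1]*420
            dd=d[int(v),int(u)]
            z={"board_push":.102,"latch_pin":.12,"latch_pivot":.078,"notch":.05,"board":.06,"tumbler":.084,"teacup":.084}[q]
            print(n,q,round(r["p"],2),round(u),round(v),"z-plane",at_z(n,u,v,z).round(3),"depth",at_d(n,u,v,dd).round(3))
print(observe()["time_s"],observe()["tool_rot"])
E
```

```text
pics
scene board_push 0.65 230 225 z-plane [ 0.53  -0.148  0.102] depth [ 0.489 -0.125  0.029]
scene latch_pin 0.54 329 165 z-plane [0.542 0.198 0.12 ] depth [0.478 0.265 0.006]
scene latch_pivot 0.93 340 184 z-plane [0.595 0.201 0.078] depth [0.6   0.196 0.087]
scene notch 0.67 319 201 z-plane [0.589 0.125 0.05 ] depth [0.567 0.147 0.006]
scene board 0.61 266 220 z-plane [ 0.554 -0.044  0.06 ] depth [ 0.598 -0.076  0.143]
scene board 0.58 339 127 z-plane [0.406 0.361 0.06 ] depth [0.382 0.387 0.023]
scene tumbler 0.6 254 210 z-plane [ 0.518 -0.06   0.084] depth [ 0.54  -0.075  0.125]
scene teacup 0.96 203 269 z-plane [ 0.59  -0.279  0.084] depth [ 0.572 -0.271  0.048]
scene teacup 0.89 169 259 z-plane [ 0.508 -0.335  0.084] depth [ 0.488 -0.33   0.049]
top board_push 0.94 327 216 z-plane [ 0.529 -0.15   0.102] depth [ 0.534 -0.158  0.012]
top board_push 0.61 298 195 z-plane [ 0.591 -0.065  0.102] depth [ 0.587 -0.064  0.146]
top latch_pin 0.51 211 211 z-plane [0.544 0.191 0.12 ] depth [0.544 0.191 0.116]
top latch_pivot 0.98 212 196 z-plane [0.591 0.195 0.078] depth [0.59  0.194 0.083]
top notch 0.65 238 200 z-plane [0.582 0.117 0.05 ] depth [0.586 0.12  0.005]
top board 0.81 286 209 z-plane [ 0.552 -0.028  0.06 ] depth [ 0.551 -0.027  0.08 ]
top board 0.56 246 150 z-plane [0.735 0.092 0.06 ] depth [0.743 0.095 0.01 ]
top tumbler 0.76 297 219 z-plane [ 0.523 -0.061  0.084] depth [ 0.519 -0.059  0.16 ]
top teacup 0.87 296 196 z-plane [ 0.592 -0.06   0.084] depth [ 0.587 -0.058  0.147]
top teacup 0.82 361 210 z-plane [ 0.549 -0.252  0.084] depth [ 0.55  -0.256  0.061]
0.8 [[-8.92572764e-01  4.50903383e-01  1.70770528e-05]
 [ 4.50903383e-01  8.92572764e-01  9.85354649e-06]
 [-1.07995147e-05  1.64951081e-05 -1.00000000e+00]]
```

View pics/scene0.png

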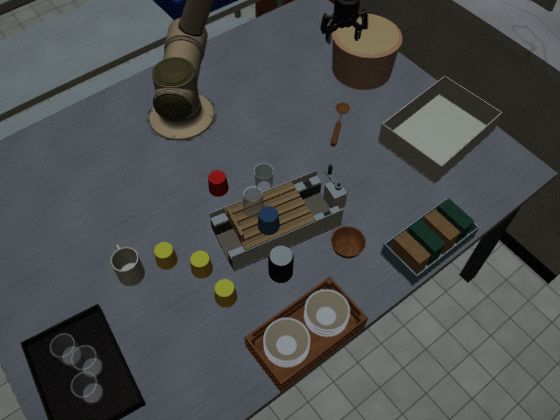

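View pics/top0.png

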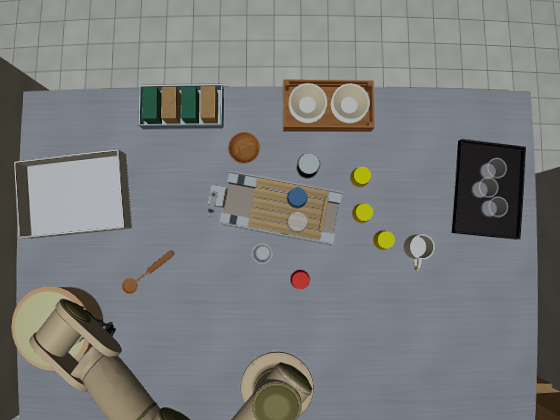

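Scene: board with blue teacup (top 297,197) and tumbler (297,221) in the rack. Pusher upstand is at about (325,216) and the latch at (212,196) with its pin at (211,211). Look-alikes are the red cup (300,280), the yellow cups (362,176), (364,212) and (386,240), and the glass at (262,254). The only board in a rack is at (286,209), and one latch shows. Next, a close crop and a rack fit.

```bash
cat > fit.py <<'E'
from h import *
im=cv2.imread("pics/top0.png"); cv2.imwrite("pics/crop.png",cv2.resize(im[165:255,195:355],None,fx=5,fy=5,interpolation=cv2.INTER_CUBIC))
P=cloud("top",np.load("d_top.npy"))
piv=np.array([.591,.195])
# guides: height about 82mm
sel=np.zeros((420,560),bool); sel[165:255,195:355]=1
m=sel&(abs(P[...,2]-.082)<.006); Q=P[m][:,:2]
best=None
for a in np.radians(np.arange(0,20,.25)):   # rack y=(sin a,cos a), x=(cos a,-sin a)
    ex=np.array([np.cos(a),-np.sin(a)])
    s=Q@ex
    h,e=np.histogram(s,bins=np.arange(s.min(),s.max()+.003,.003)); sc=(h**2).sum()
    if best is None or sc>best[0]: best=(sc,a,h,e)
_,a,h,e=best; print("angle",np.degrees(a)); 
ex=np.array([np.cos(a),-np.sin(a)]);ey=np.array([np.sin(a),np.cos(a)])
print([(round(x-piv@ex,3),n) for x,n in zip(e,h)])
m=sel&(abs(P[...,2]-.12)<.007); Q=P[m][:,:2]-piv
print(np.c_[Q@ex,Q@ey+.15,P[m][:,2]].round(3))
E
python3 fit.py
```

```text
angle 10.5
[(np.float64(-0.148), np.int64(2)), (np.float64(-0.145), np.int64(3)), (np.float64(-0.142), np.int64(1)), (np.float64(-0.139), np.int64(2)), (np.float64(-0.136), np.int64(2)), (np.float64(-0.133), np.int64(3)), (np.float64(-0.13), np.int64(2)), (np.float64(-0.127), np.int64(3)), (np.float64(-0.124), np.int64(5)), (np.float64(-0.121), np.int64(5)), (np.float64(-0.118), np.int64(6)), (np.float64(-0.115), np.int64(8)), (np.float64(-0.112), np.int64(2)), (np.float64(-0.109), np.int64(0)), (np.float64(-0.106), np.int64(0)), (np.float64(-0.103), np.int64(0)), (np.float64(-0.1), np.int64(0)), (np.float64(-0.097), np.int64(0)), (np.float64(-0.094), np.int64(0)), (np.float64(-0.091), np.int64(0)), (np.float64(-0.088), np.int64(0)), (np.float64(-0.085), np.int64(0)), (np.float64(-0.082), np.int64(0)), (np.float64(-0.079), np.int64(1)), (np.float64(-0.076), np.int64(78)), (np.float64(-0.073), np.int64(31)), (np.float64(-0.07), np.int64(61)), (np.float64(-0.067), np.int64(64)), (np.float64(-0.064), np.int64(58)), (np.float64(-0.061), np.int64(53)), (np.float64(-0.058), np.int64(55)), 
[... 5287 characters left out ...]
26]
 [-0.028 -0.183  0.121]
 [-0.027 -0.186  0.12 ]
 [-0.027 -0.188  0.123]
 [-0.031 -0.181  0.119]
 [-0.031 -0.183  0.12 ]
 [-0.03  -0.186  0.122]
 [-0.03  -0.189  0.124]
 [-0.051 -0.092  0.127]
 [-0.042 -0.141  0.124]
 [-0.034 -0.181  0.116]
 [-0.034 -0.184  0.12 ]
 [-0.033 -0.187  0.118]
 [-0.033 -0.19   0.12 ]
 [-0.037 -0.182  0.119]
 [-0.036 -0.188  0.115]
 [-0.036 -0.19   0.121]
 [-0.04  -0.183  0.114]
 [-0.039 -0.185  0.115]
 [-0.039 -0.188  0.118]
 [-0.038 -0.191  0.119]
 [-0.052 -0.134  0.122]
 [-0.043 -0.183  0.118]
 [-0.042 -0.186  0.115]
 [-0.042 -0.188  0.119]
 [-0.06  -0.106  0.114]
 [-0.059 -0.109  0.125]
 [-0.056 -0.129  0.123]
 [-0.045 -0.186  0.119]
 [-0.045 -0.189  0.125]]
```

View pics/crop.png

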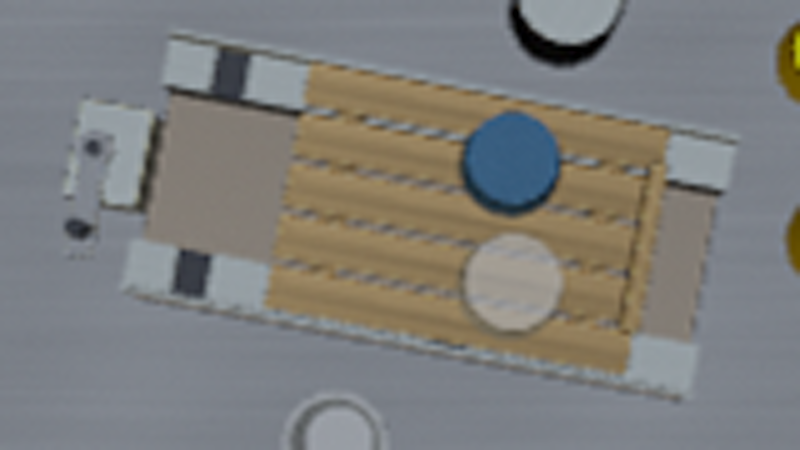

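Emit:
move_arm(jaw=[0, 0, 0, 0, 0, 0, 0, 0, 0, 0], dp=[[-2.75, -2.365, 0], [-2.75, -2.365, 0], [-2.75, -2.365, 0], [-2.75, -2.365, 0], [-2.75, -2.365, 0], [-2.75, -2.365, 0], [-2.75, -2.365, 0], [-2.75, -2.365, 0], [-2.75, -2.365, 0], [-2.75, -2.365, 0]], turn=[[0, 0, 0], [0, 0, 0], [0, 0, 0], [0, 0, 0], [0, 0, 0], [0, 0, 0], [0, 0, 0], [0, 0, 0], [0, 0, 0], [0, 0, 0]])

```text
time_s: 1.63
position: [0.3871, 0.1541, 0.2316]
tool_rot: [[-0.893, 0.451, 0.001], [0.451, 0.893, 0.0], [-0.001, 0.0, -1.0]]
ft_force: [0.3, 0.5, -0.1]
grip_width: 0.0002
gripper_force: 0.0
```

Emit:
move_arm(jaw=[0, 0, 0, 0, 0, 0, 0, 0, 0, 0], dp=[[-2.75, -2.365, 0], [-2.75, -2.365, 0], [-2.75, -2.365, 0], [-2.75, -2.365, 0], [-2.75, -2.365, 0], [-2.75, -2.365, 0], [-2.75, -2.365, 0], [-2.75, -2.365, 0], [-2.75, -2.365, 0], [-2.75, -2.365, 0]], turn=[[0, 0, 0], [0, 0, 0], [0, 0, 0], [0, 0, 0], [0, 0, 0], [0, 0, 0], [0, 0, 0], [0, 0, 0], [0, 0, 0], [0, 0, 0]])

```text
time_s: 2.47
position: [0.526, -0.1812, 0.2314]
tool_rot: [[-0.892, 0.451, 0.0], [0.451, 0.892, 0.0], [-0.0, 0.0, -1.0]]
ft_force: [0.2, -0.2, -0.2]
grip_width: 0.0
gripper_force: 0.0
```

Emit:
move_arm(jaw=[0, 0, 0, 0, 0, 0, 0, 0, 0, 0, 0, 0], dp=[[0, 0, 0], [0, 0, 0], [0, 0, 0], [0, 0, 0], [0, 0, 0], [0, 0, 0], [0, 0, 0], [0, 0, 0], [0, 0, 0], [0, 0, 0], [0, 0, 0], [0, 0, 0]], turn=[[0, 0, 0.117], [0, 0, 0.117], [0, 0, 0.117], [0, 0, 0.117], [0, 0, 0.117], [0, 0, 0.117], [0, 0, 0.117], [0, 0, 0.117], [0, 0, 0.117], [0, 0, 0.117], [0, 0, 0.117], [0, 0, 0]])

```text
time_s: 3.47
position: [0.5256, -0.1793, 0.2313]
tool_rot: [[0.187, 0.982, -0.0], [0.982, -0.187, -0.0], [-0.0, -0.0, -1.0]]
ft_force: [-0.2, -0.1, 0.2]
grip_width: -0.0001
gripper_force: 0.0
```

Emit:
move_arm(jaw=[0, 0, 0, 0, 0], dp=[[0, 0, 3], [0, 0, 3], [0, 0, 3], [0, 0, 1.3], [0, 0, 0]], turn=[[0, 0, 0], [0, 0, 0], [0, 0, 0], [0, 0, 0], [0, 0, 0]])

```text
time_s: 3.88
position: [0.5243, -0.1786, 0.1253]
tool_rot: [[0.18, 0.984, -0.005], [0.984, -0.18, 0.003], [0.002, -0.006, -1.0]]
ft_force: [-0.1, -0.4, -1.1]
grip_width: -0.0003
gripper_force: 0.0
```

Run:
```python
from h import *
out=[]
for n in ("scene","top"):
    im,d=cams.get_image(n); np.save(f"d1_{n}.npy",d)
    p=observe()["position"]; u,v=proj(n,p); print(n,u,v)
    x,y=int(u),int(v); c=cv2.resize(im[y-45:y+45,x-50:x+50,::-1],None,fx=4,fy=4,interpolation=cv2.INTER_CUBIC)
    cv2.circle(c,(200,180),3,(0,0,255),-1); out.append(c)
cv2.imwrite("pics/b.png",np.hstack(out)); print(observe()["time_s"],p)
```

```text
scene 219.2441744471298 224.70375942445574
top 338.1127655791411 216.93875741281946
3.9833 [ 0.52590004 -0.17947279  0.12880902]
```

View pics/b.png

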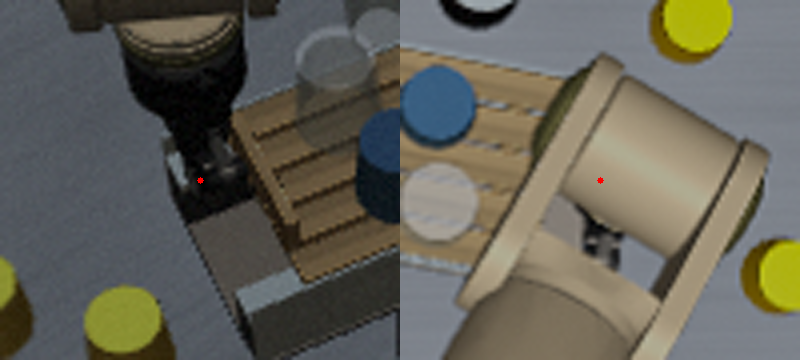

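The crops show the fingertips (scene 219,225) behind the middle of the upstand, with a clear gap in front of them. I'll lower to about 0.092 m and push.

Emit:
move_arm(jaw=[0, 0, 0, 0, 0, 0, 0, 0, 0], dp=[[0, 0, 1.8], [0, 0, 1.8], [0, 0, 0], [1, 0, 0], [0.6, 0, 0], [0.5, 0, 0], [0.5, 0, 0], [0.5, 0, 0], [0.5, 0, 0]], turn=[[0, 0, 0], [0, 0, 0], [0, 0, 0], [0, 0, 0], [0, 0, 0], [0, 0, 0], [0, 0, 0], [0, 0, 0], [0, 0, 0]])

```text
time_s: 4.73
position: [0.5329, -0.1448, 0.0936]
tool_rot: [[0.182, 0.983, 0.002], [0.983, -0.182, -0.004], [-0.003, 0.003, -1.0]]
ft_force: [-1.9, -7.9, 2.8]
grip_width: 0.0002
gripper_force: 3.8
```

Emit:
move_arm(jaw=[0, 0, 0, 0, 0, 0, 0, 0, 0, 0], dp=[[0.4, 0, 0], [0.4, 0, 0], [0.4, 0, 0], [0.4, 0, 0], [0.4, 0, 0], [0.4, 0, 0], [0.4, 0, 0], [0.4, 0, 0], [0.4, 0, 0], [0.4, 0, 0]], turn=[[0, 0, 0], [0, 0, 0], [0, 0, 0], [0, 0, 0], [0, 0, 0], [0, 0, 0], [0, 0, 0], [0, 0, 0], [0, 0, 0], [0, 0, 0]])

```text
time_s: 5.57
position: [0.5402, -0.1057, 0.0936]
tool_rot: [[0.183, 0.983, 0.002], [0.983, -0.183, -0.003], [-0.003, 0.003, -1.0]]
ft_force: [-1.1, -7.8, 3.6]
grip_width: 0.0002
gripper_force: 3.9
```

```bash
cat > look.py <<'E'
from h import *
import sys
tag,u0,u1,v0,v1,f=sys.argv[1],*map(int,sys.argv[2:7])
im,d=cams.get_image("scene"); np.save("ds.npy",d)
cv2.imwrite(f"pics/{tag}.png",cv2.resize(im[v0:v1,u0:u1,::-1],None,fx=f,fy=f,interpolation=cv2.INTER_CUBIC))
E
python3 look.py c 200 360 150 270 5
```

```text
(no output)
```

View pics/c.png

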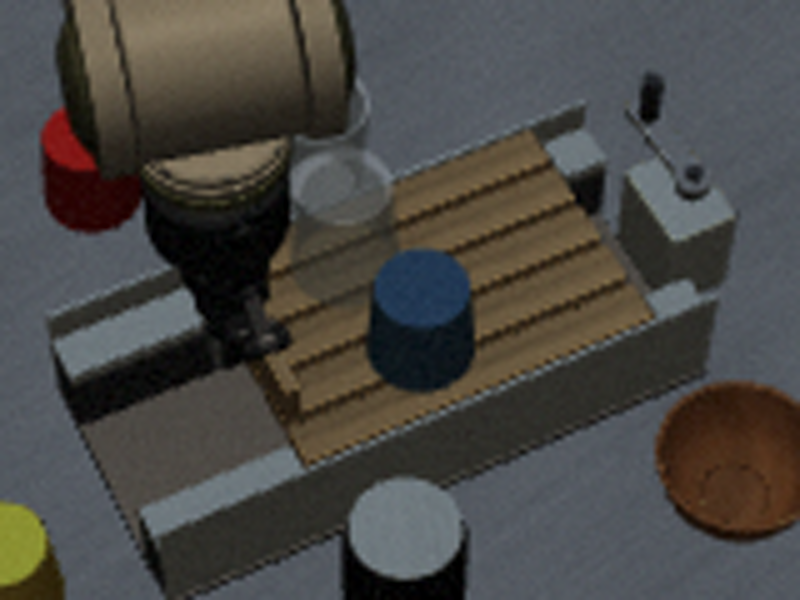

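Cup and tumbler are standing, the board slides straight and the latch is clear. About 34 mm remain.

Emit:
move_arm(jaw=[0, 0, 0, 0, 0, 0, 0], dp=[[0.4, 0, 0], [0.4, 0, 0], [0.4, 0, 0], [0.4, 0, 0], [0.4, 0, 0], [0.3, 0, 0], [0.2, 0, 0]], turn=[[0, 0, 0], [0, 0, 0], [0, 0, 0], [0, 0, 0], [0, 0, 0], [0, 0, 0], [0, 0, 0]])

```text
time_s: 6.2
position: [0.5447, -0.0809, 0.0935]
tool_rot: [[0.183, 0.983, 0.002], [0.983, -0.183, -0.003], [-0.003, 0.003, -1.0]]
ft_force: [-2.3, -7.7, 2.2]
grip_width: -0.0002
gripper_force: 3.7
```

Emit:
move_arm(jaw=[0, 0, 0], dp=[[0.2, 0, 0], [0.2, 0, 0], [0.2, 0, 0]], turn=[[0, 0, 0], [0, 0, 0], [0, 0, 0]])

```text
time_s: 6.45
position: [0.5456, -0.0749, 0.0931]
tool_rot: [[0.183, 0.983, 0.001], [0.983, -0.183, -0.003], [-0.002, 0.002, -1.0]]
ft_force: [-1.6, -5.0, 2.9]
grip_width: -0.0003
gripper_force: 2.8
```

Emit:
move_arm(jaw=[0, 0], dp=[[0.15, 0, 0], [0.15, 0, 0]], turn=[[0, 0, 0], [0, 0, 0]])

```text
time_s: 6.62
position: [0.5459, -0.0738, 0.0932]
tool_rot: [[0.182, 0.983, 0.0], [0.983, -0.182, -0.007], [-0.006, 0.002, -1.0]]
ft_force: [-7.1, -23.5, 1.5]
grip_width: -0.0002
gripper_force: 12.3
```

Emit:
move_arm(jaw=[0, 0], dp=[[0.15, 0, 0], [0.15, 0, 0]], turn=[[0, 0, 0], [0, 0, 0]])

```text
time_s: 6.78
position: [0.546, -0.0737, 0.0933]
tool_rot: [[0.182, 0.983, -0.001], [0.983, -0.182, -0.012], [-0.012, 0.001, -1.0]]
ft_force: [-11.0, -38.7, 3.1]
grip_width: -0.0002
gripper_force: 20.2
```

Emit:
move_arm(jaw=[0, 0], dp=[[0.15, 0, 0], [0.15, 0, 0]], turn=[[0, 0, 0], [0, 0, 0]])

```text
time_s: 6.95
position: [0.546, -0.0736, 0.0934]
tool_rot: [[0.182, 0.983, -0.002], [0.983, -0.182, -0.017], [-0.017, 0.001, -1.0]]
ft_force: [-14.4, -54.6, 2.1]
grip_width: 0.0001
gripper_force: 28.1
```

The force rises sharply at the notch ends. I'll back off gently and check the board's height.

Emit:
move_arm(jaw=[0, 0, 0, 0, 0], dp=[[-0.4, 0, 0], [-0.8, 0, 0], [-1.5, 0, 0], [-2, 0, 0], [0, 0, 0]], turn=[[0, 0, 0], [0, 0, 0], [0, 0, 0], [0, 0, 0], [0, 0, 0]])

```text
time_s: 7.37
position: [0.5382, -0.1135, 0.0926]
tool_rot: [[0.185, 0.983, 0.001], [0.983, -0.185, -0.0], [-0.0, 0.001, -1.0]]
ft_force: [-0.1, -0.4, 0.1]
grip_width: -0.0001
gripper_force: 0.0
```

```bash
cat > hts.py <<'E'
from h import *
a=np.radians(10.5); ex=np.array([np.cos(a),-np.sin(a)]);ey=np.array([np.sin(a),np.cos(a)]); O=np.array([.595,.1943])-ey*.15
for n in ("scene","top"):
    im,d=cams.get_image(n); P=cloud(n,d); r=P[...,:2]-O; X=r@ex;Y=r@ey;Z=P[...,2]
    for nm,m in {"front":(abs(X)<.06)&(Y>.06)&(Y<.1)&(Z>.055),"midL":(abs(X+.055)<.01)&(abs(Y)<.07)&(Z>.055)&(Z<.1),"midR":(abs(X-.055)<.01)&(abs(Y)<.07)&(Z>.055)&(Z<.1),
      "upst":(abs(X)<.045)&(Y<-.095)&(Y>-.115)&(Z>.09)&(Z<.13),"guide":(abs(abs(X)-.0785)<.004)&(abs(Y)<.15)&(Z>.07)&(Z<.09)}.items():
        print(n,nm,m.sum(), np.percentile(Z[m],[10,50,90]).round(4) if m.any() else None)
    m=(abs(X)<.06)&(Z>.07)&(Z<.09)&(Y<.14)&(Y>0); print("board end Y",np.percentile(Y[m],99).round(4))
    m=(abs(X)<.07)&(abs(Y-.15)<.075)&(Z>.105)&(Z<.13); print("pin rack xy",X[m].mean().round(4),Y[m].mean().round(4),m.sum())
E
python3 hts.py; python3 look.py d 200 360 150 270 5
```

```text
scene front 453 [0.069  0.0745 0.0781]
scene midL 151 [0.0682 0.0743 0.079 ]
scene midR 264 [0.0693 0.075  0.0901]
scene upst 144 [0.0938 0.1092 0.1136]
scene guide 358 [0.072  0.079  0.0837]
board end Y 0.1389
pin rack xy -0.0459 0.144 23
top front 488 [0.0661 0.0736 0.0792]
top midL 225 [0.0693 0.0749 0.0808]
top midR 191 [0.0609 0.0725 0.0785]
top upst 0 None
top guide 238 [0.0724 0.0798 0.086 ]
board end Y 0.1382
pin rack xy -0.0484 0.1417 15
```

View pics/d.png

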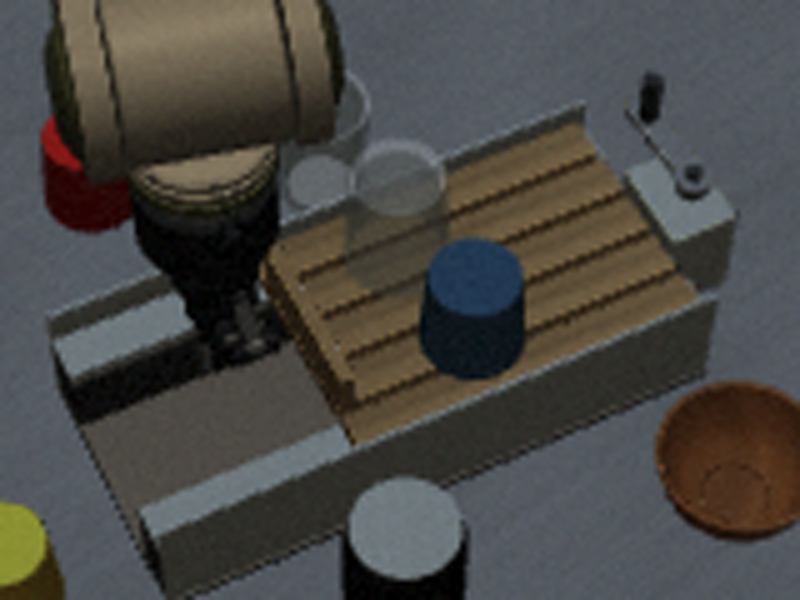

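Seated: slats are at 74 mm everywhere and the upstand top at 110 mm. Cups are standing and the latch bar is still clear, with the pin at about rack (-47, 143) mm. Next I'll lift, go over to the far side of the pin and descend there.

Emit:
move_arm(jaw=[0, 0, 0, 0, 0, 0, 0, 0], dp=[[0, 0, -4], [0, 0, -4], [0, 0, -4], [0, 0, 0], [3.35, -0.52, 0], [3.35, -0.52, 0], [3.35, -0.52, 0], [3.35, -0.52, 0]], turn=[[0, 0, 0], [0, 0, 0], [0, 0, 0], [0, 0, 0], [0, 0, 0], [0, 0, 0], [0, 0, 0], [0, 0, 0]])

```text
time_s: 8.18
position: [0.5419, 0.0266, 0.2123]
tool_rot: [[0.182, 0.983, 0.0], [0.983, -0.182, 0.0], [0.0, -0.0, -1.0]]
ft_force: [1.3, 0.8, -0.3]
grip_width: 0.0002
gripper_force: 0.0
```

Emit:
move_arm(jaw=[0, 0, 0, 0, 0, 0, 0, 0, 0, 0], dp=[[3.35, -0.52, 0], [3.35, -0.52, 0], [3.35, -0.52, 0], [3.35, -0.52, 0], [3.35, -0.52, 0], [3.35, -0.52, 0], [0, 0, 0], [0, 0, 0], [0, 0, 4], [0, 0, 0]], turn=[[0, 0, 0], [0, 0, 0], [0, 0, 0], [0, 0, 0], [0, 0, 0], [0, 0, 0], [0, 0, -0.08], [0, 0, -0.08], [0, 0, 0], [0, 0, 0]])

```text
time_s: 9.02
position: [0.5453, 0.2281, 0.1668]
tool_rot: [[0.022, 1.0, -0.01], [1.0, -0.022, -0.002], [-0.002, -0.01, -1.0]]
ft_force: [1.0, 0.0, -1.1]
grip_width: 0.0
gripper_force: 0.0
```

```bash
cat > rk.py <<'E'
from h import *
a=np.radians(10.5); ex=np.array([np.cos(a),-np.sin(a)]);ey=np.array([np.sin(a),np.cos(a)]); O=np.array([.595,.1943])-ey*.15
s=observe(); r=s["position"][:2]-O; R=np.array(s["tool_rot"])
print(s["time_s"],"rack xy",(r@ex).round(4),(r@ey).round(4),"z",s["position"][2].round(4),"toolx in rack",(R[:2,0]@ex).round(3),(R[:2,0]@ey).round(3))
print(np.round(proj("scene",s["position"])), np.round(proj("top",s["position"])))
E
python3 rk.py; python3 look.py e 260 400 110 215 5
```

```text
9.0167 rack xy -0.055 0.1742 z 0.1668 toolx in rack -0.16 0.987
[339. 150.] [196. 210.]
```

View pics/e.png

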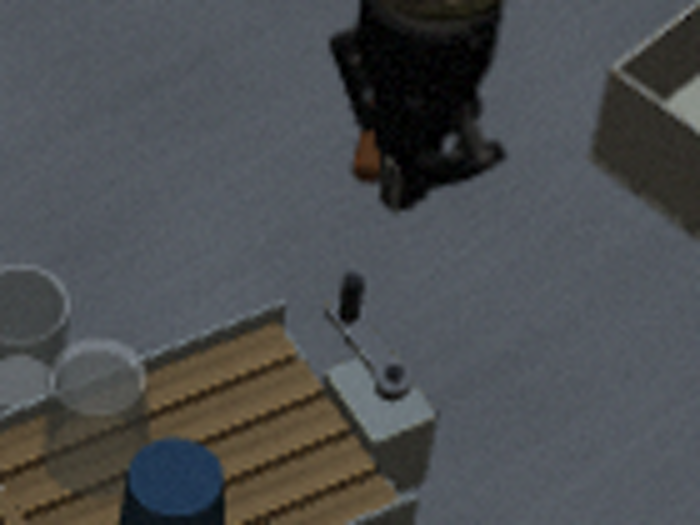

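Emit:
move_arm(jaw=[0, 0, 0, 0, 0, 0], dp=[[0, 0, 3.8], [0, 0, 3.8], [0, 0, 0], [-0.5, 0.1, 0], [-0.5, 0.1, 0], [-0.4, 0, 0]], turn=[[0, 0, 0], [0, 0, 0], [0, 0, 0], [0, 0, 0], [0, 0, 0], [0, 0, 0]])

```text
time_s: 9.57
position: [0.5516, 0.213, 0.0992]
tool_rot: [[0.024, 1.0, 0.005], [1.0, -0.024, 0.001], [0.001, 0.005, -1.0]]
ft_force: [-0.1, -0.3, -0.3]
grip_width: -0.0005
gripper_force: 0.0
```

Emit:
move_arm(jaw=[0, 0, 0, 0, 0, 0], dp=[[-0.61, -0.17, 0], [-0.61, -0.17, 0], [-0.61, -0.17, 0], [-0.61, -0.17, 0], [-0.61, -0.17, 0], [0, 0, 0]], turn=[[0, 0, -0.12], [0, 0, -0.12], [0, 0, -0.12], [0, 0, -0.12], [0, 0, -0.12], [0, 0, 0]])

```text
time_s: 10.07
position: [0.5492, 0.1811, 0.0984]
tool_rot: [[-0.547, 0.837, 0.003], [0.837, 0.547, 0.0], [-0.001, 0.003, -1.0]]
ft_force: [-0.3, -0.5, 0.3]
grip_width: -0.0004
gripper_force: 0.0
```

```bash
python3 rk.py; python3 look.py f 260 400 110 215 5
```

```text
10.0667 rack xy -0.0426 0.1287 z 0.0984 toolx in rack -0.691 0.723
[326. 173.] [215. 210.]
```

View pics/f.png

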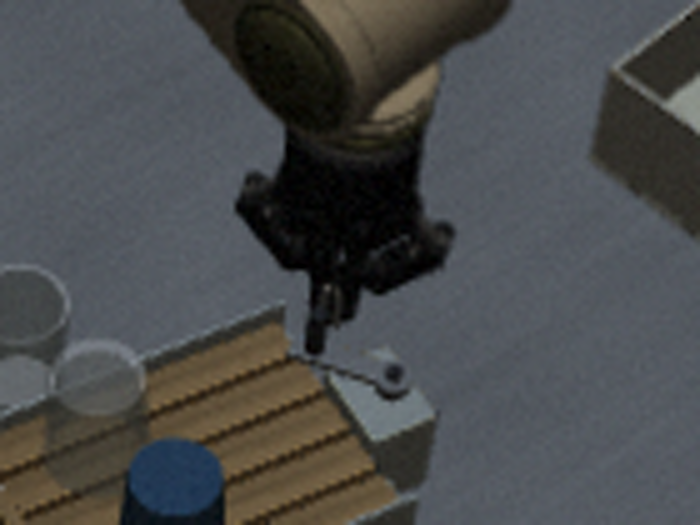

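The bar is following the finger, with the pin at crop (315,335) just ahead of it. I'll continue.

Emit:
move_arm(jaw=[0, 0, 0, 0, 0, 0, 0, 0], dp=[[-0.61, -0.17, 0], [-0.61, -0.17, 0], [-0.61, -0.17, 0], [-0.61, -0.17, 0], [-0.61, -0.17, 0], [-0.61, -0.17, 0], [-0.2, 0, 0], [0, 0, 0]], turn=[[0, 0, -0.12], [0, 0, -0.12], [0, 0, -0.12], [0, 0, -0.12], [0, 0, -0.12], [0, 0, -0.12], [0, 0, -0.08], [0, 0, 0]])

```text
time_s: 10.78
position: [0.5722, 0.1509, 0.0973]
tool_rot: [[-0.981, 0.195, 0.002], [0.195, 0.981, 0.0], [-0.002, 0.0, -1.0]]
ft_force: [-0.8, -0.1, -0.4]
grip_width: 0.0
gripper_force: 0.0
```

Emit:
move_arm(jaw=[0, 0, 0, 0], dp=[[-0.2, 0, 0], [-0.2, 0, 0], [-0.2, 0, 0], [0, 0, 0]], turn=[[0, 0, 0], [0, 0, 0], [0, 0, 0], [0, 0, 0]])

```text
time_s: 11.12
position: [0.5738, 0.1507, 0.0968]
tool_rot: [[-0.98, 0.197, -0.008], [0.197, 0.98, 0.0], [0.008, -0.001, -1.0]]
ft_force: [-18.4, 2.1, 11.3]
grip_width: 0.0
gripper_force: 8.3
```

```bash
python3 rk.py
```

```text
11.1167 rack xy -0.0129 0.1033 z 0.0968 toolx in rack -1.0 0.015
[323. 184.] [226. 201.]
```

The stop is reached (18 N). I'll back off, rise and check.

Emit:
move_arm(jaw=[0, 0, 0, 0, 0, 0, 0, 0], dp=[[0.5, 0, 0], [1, 0, 0], [1.5, 0, 0], [0, 0, -3], [0, 0, -4], [0, 4, -4], [0, 4, 0], [0, 4, 0]], turn=[[0, 0, 0], [0, 0, 0], [0, 0, 0], [0, 0, 0], [0, 0, 0], [0, 0, 0], [0, 0, 0], [0, 0, 0]])

```text
time_s: 11.78
position: [0.5701, 0.2643, 0.199]
tool_rot: [[-0.98, 0.199, 0.006], [0.199, 0.98, 0.001], [-0.005, 0.003, -1.0]]
ft_force: [0.7, -1.2, -1.1]
grip_width: -0.0001
gripper_force: 0.0
```

```bash
python3 hts.py; python3 look.py g 200 360 150 270 5
```

```text
scene front 491 [0.0695 0.0749 0.0853]
scene midL 151 [0.0681 0.0746 0.0781]
scene midR 247 [0.0694 0.0753 0.0917]
scene upst 146 [0.097  0.1098 0.1136]
scene guide 416 [0.072  0.0789 0.084 ]
board end Y 0.1388
pin rack xy 0.0042 0.0962 24
top front 503 [0.0665 0.0739 0.0805]
top midL 226 [0.0687 0.0739 0.0798]
top midR 186 [0.0613 0.0729 0.0779]
top upst 105 [0.1048 0.1103 0.1141]
top guide 283 [0.0725 0.0796 0.0849]
board end Y 0.1372
pin rack xy 0.0018 0.0936 16
```

View pics/g.png

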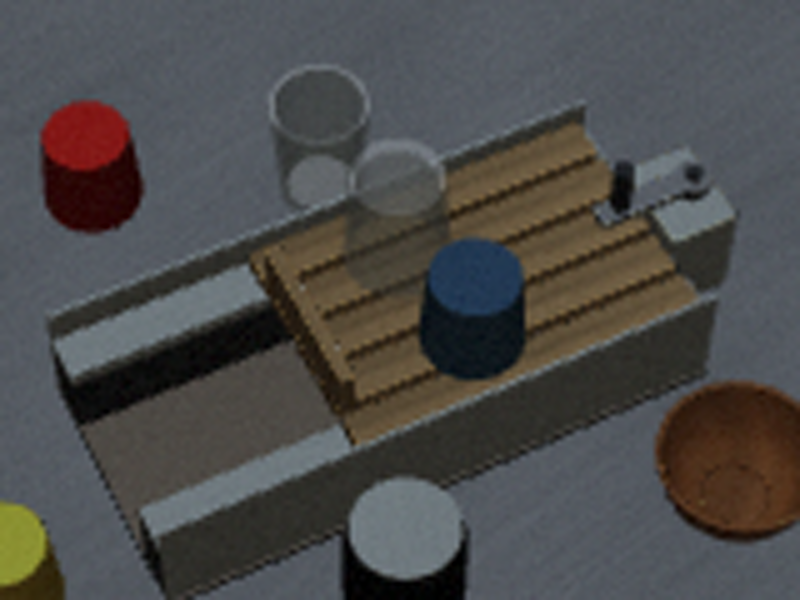

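The bar lies across the board's end with the pin at rack x ≈ 0. The board is seated (slats at 74 mm) and both cups are standing. I'm handing in.

```bash
python3 -c "
from rig import ticket; print(ticket.close_job())"
```

```text
the job is handed in; nothing more can be done
None
```

The board is fully down in its notches and the latch bar is at its stop across the board's end, with the tumbler and teacup still standing on the board; I handed the job in at about 12 s, and no verdict came back.

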